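Restock the bench trays

ROBOT

A 6-joint arm with a two-finger parallel gripper is mounted at the origin on a cart in front of the work surface, level with it; the furniture and walls round the work are solid. World frame = base frame: x ahead of the robot, y to its left, z up, the work surface at z = 0. Lengths are in m, angles in rad, forces in N, time in s.
With the tool pointing down it reaches from about 0.35 to 0.775 m from the base axis. Payload 5.5 kg.
Tool frame: the origin (TCP) lies midway between the tips of the shut fingers; the grasp point (between the pads) lies grasp_offset behind it (grasp_offset is the distance from the TCP to the grasp point, in m); z points along the fingers, y is the line along which they close (so a half turn about z gives the same grasp; the last joint's range is limited). The gripper opens to 85 mm and grips with 20 to 120 N. Pads are 22 mm wide; open, the fingers measure 114 mm over their backs; the gripper's body (76 mm by 85 mm) begins 54 mm behind the grasp point. The pads swing forward as they close: fully open they stand 13 mm farther back than shut.
Start: joints at [-1.245, 0.313, 0.046, 1.304, 0, 1.431], TCP at [0.258, -0.514, 0.231] pointing down, gripper open.
Joint ranges: [-2.76, 2.76], [-0.86, 1.69], [-1.03, 1.26], [-2.2, 2.34], [-1.47, 1.5], [-3.14, 3.14]. Speed limits (rad/s): [2.57, 2.57, 3.14, 3.14, 3.14, 3.14].

INTERFACE

Orientations are given as a unit quaternion [w, x, y, z].
In Python, from workcell import * gives the robot as it stands.
- The arm moves only by the tool step_arm, never from a script. Its argument "deltas" is a list of rows, each a list of 7 numbers: the shift along the world's x, y, z in mm, then the turn, a rotation vector about the world's x, y, z in degrees, then the gripper's target within -1 to 1 (fully open at 1, half-way at 0, shut at -1). A call has 1 to 5 rows; each row shifts and turns the commanded pose from where the row before left it; what a row does not reach is not made up. A row lasts 1/10 s, in which the tool goes at most 50 mm and 8.59 degrees, less where a joint would pass 70% of its speed; a pose out of reach is approached as far as the arm can. A call is refused whole if a number of a shift passes 50 or a number of a turn 8.59, either way. A call with a gripper value outside its range is refused whole. The fingers move at their own pace and stop on an object; "newtons" is the grip in N (left out, the last holds). Time passes only in rows, so rows that do not move let the fingers close. It gives the time, the measured TCP pose, the force, the opening and the grip force at its end, in the units of the state.
- get_state(): the state, without advancing time (a new reading comes with each control period).
- read_camera(name): name is "scene" or "top"; returns a dict with "image" (420x560x3 uint8, red, green, blue), "z_map" (420x560 float32, m along the optical axis (not along the pixel's ray), 0 where there is no reading), "K" (3x3 intrinsics, pixels), "world_from_camera" (4x4, takes a point from camera to world coordinates). Camera axes: x right, y down, z forward; pixel columns grow to the right and rows downward; lengths in m; the calibration is good to about 2 mm. A picture is of the moment at which its call begins.
- hand_in(): hands the job in; it is judged then, once.
The state is a dict: "clock": time; "joint_pos": joint angles; "qvel": joint speeds; "tau": joint torques, N m; "tcp_pos": TCP position; "orientation": TCP orientation; "wrist_force": force on the tool from outside, world axes, zero at the start; "ft_torque": the same for the moment, N m; "finger_gap": finger opening in m; "grip_force": force on a finger pad.
Only numpy, scipy, OpenCV 4.12 (cv2) and the standard library are available. Lean on these libraries where they do the work, as an engineer would, in place of code of your own. Each camera call takes 0.05 s, during which the arm holds its last target. There are 200 camera calls.

TASK

Put the three new things on the bench away, each into the tray that already holds one of its kind and size, so that in every tray the old one stands in the front bay and the new one behind it in the back bay. The old dropper bottle is still in the back bay: first pull it forward into the front bay, then stand the new dropper bottle behind it. Everything must end upright on the floor of its own bay, set down gently and never dropped.

Things in the scene. Friction and masses are not known exactly. Their poses are not given: they have to be found in the camera images.
- tray_bottle: Dropper bottles' tray (old one in its back bay at the start), fixed; one of three alike dark grey trays, mm: 164 (x) x 84 (y), walls 4 thick, 18 high, floor 4 thick, middle divider 4 thick, 14 high. Two bays 76 x 76 inside, centres at x -40 (front, nearer the robot, card holder on that end) and +40 (back). Origin: centre of underside, on the bench; x from front to back bay, z up. 
- tray_small: Small beakers' tray (old one in its front bay), fixed; one of three alike dark grey trays, mm: 164 (x) x 84 (y), walls 4 thick, 18 high, floor 4 thick, middle divider 4 thick, 14 high. Two bays 76 x 76 inside, centres at x -40 (front, nearer the robot, card holder on that end) and +40 (back). Origin: centre of underside, on the bench; x from front to back bay, z up. 
- tray_large: Larger beakers' tray (old one in its front bay), fixed; one of three alike dark grey trays, mm: 164 (x) x 84 (y), walls 4 thick, 18 high, floor 4 thick, middle divider 4 thick, 14 high. Two bays 76 x 76 inside, centres at x -40 (front, nearer the robot, card holder on that end) and +40 (back). Origin: centre of underside, on the bench; x from front to back bay, z up. 
- old_bottle_center (a point): Sizes in mm. Amber dropper bottle, 107 tall: body 38 in diameter (shoulder ends 62 above its base), black screw cap 21 in diameter from 62 to 78, red rubber bulb 13 in diameter from 78 to 107; 55 g. Point: on its axis, half-way up (53.5 above its base), z up. The old one: in the back bay of its tray at the start, base 4 above the bench. Those by the balance at far left play no part.
- new_bottle_center (a point): Sizes in mm. Amber dropper bottle, 107 tall: body 38 in diameter (shoulder ends 62 above its base), black screw cap 21 in diameter from 62 to 78, red rubber bulb 13 in diameter from 78 to 107; 55 g. Point: on its axis, half-way up (53.5 above its base), z up. It looks like the old one. Stands loose on the open bench in front of the trays (new stock).
- old_small_beaker_center (a point): Sizes in mm. Small glass beaker with bluish contents, 59 tall, body 42 and rim 48 in diameter, about 70 g. Point: on its axis, half-way up (29.5 above its base), z up. The old one: already in the front bay of its tray (base 4 above the bench).
- new_small_beaker_center (a point): Sizes in mm. Small glass beaker with bluish contents, 59 tall, body 42 and rim 48 in diameter, about 70 g. Point: on its axis, half-way up (29.5 above its base), z up. Stands loose on the open bench in front of the trays (new stock).
- old_large_beaker_center (a point): Sizes in mm. Larger, clear glass beaker, 71 tall, body 52 and rim 57 in diameter, about 75 g. Point: on its axis, half-way up (35.5 above its base), z up. The old one: already in the front bay of its tray (base 4 above the bench).
- new_large_beaker_center (a point): Sizes in mm. Larger, clear glass beaker, 71 tall, body 52 and rim 57 in diameter, about 75 g. Point: on its axis, half-way up (35.5 above its base), z up. Stands loose on the open bench in front of the trays (new stock).
There are look-alikes about, which are no part of the job. Leave any green look-alike of the part that bears old_large_beaker_center alone.

How it is judged:
On the way, in this order (a step that is already met when the one before it is completed fails the run):
1. the old dropper bottle stands in the front bay of its tray (x of old_bottle_center in the frame of tray_bottle between -0.06 and -0.02 m and y of old_bottle_center in the frame of tray_bottle between -0.02 and 0.02 m and z of old_bottle_center in the frame of tray_bottle between 0.0545 and 0.0605 m and angle between old_bottle_center's own z axis and vertical below 0.08 rad), for 0.2 s.
2. the new dropper bottle stands behind it in the back bay, the old one still in front (all of step 1 and x of new_bottle_center in the frame of tray_bottle between 0.02 and 0.06 m and y of new_bottle_center in the frame of tray_bottle between -0.02 and 0.02 m and z of new_bottle_center in the frame of tray_bottle between 0.0545 and 0.0605 m and angle between new_bottle_center's own z axis and vertical below 0.08 rad), for 0.2 s.
At the end, for the whole second after the job is handed in: In each tray the old thing stands in the front bay and the new one of its kind in the back bay: each centre within 20 mm of its bay's centre along both tray directions, on the bay floor (3 mm), upright within 0.08 rad, at rest and released (all of step 2 and linear speed of each of old_bottle, new_bottle, old_small_beaker, new_small_beaker, old_large_beaker, new_large_beaker below 0.02 m/s and contact force between the fingers and old_bottle below 0.1 N and contact force between the fingers and new_bottle below 0.1 N and x of old_small_beaker_center in the frame of tray_small between -0.06 and -0.02 m and y of old_small_beaker_center in the frame of tray_small between -0.02 and 0.02 m and z of old_small_beaker_center in the frame of tray_small between 0.0305 and 0.0365 m and angle between each of old_small_beaker_center, new_small_beaker_center, old_large_beaker_center, new_large_beaker_center's own z axis and vertical below 0.08 rad and contact force between the fingers and old_small_beaker below 0.1 N and x of new_small_beaker_center in the frame of tray_small between 0.02 and 0.06 m and y of new_small_beaker_center in the frame of tray_small between -0.02 and 0.02 m and z of new_small_beaker_center in the frame of tray_small between 0.0305 and 0.0365 m and contact force between the fingers and new_small_beaker below 0.1 N and x of old_large_beaker_center in the frame of tray_large between -0.06 and -0.02 m and y of old_large_beaker_center in the frame of tray_large between -0.02 and 0.02 m and z of old_large_beaker_center in the frame of tray_large between 0.0365 and 0.0425 m and contact force between the fingers and old_large_beaker below 0.1 N and x of new_large_beaker_center in the frame of tray_large between 0.02 and 0.06 m and y of new_large_beaker_center in the frame of tray_large between -0.02 and 0.02 m and z of new_large_beaker_center in the frame of tray_large between 0.0365 and 0.0425 m and contact force between the fingers and new_large_beaker below 0.1 N); the robot touches nothing.
It fails at once if the old dropper bottle is dropped (falls freely by more than about 25 mm) (linear speed of old_bottle above 0.7 m/s and contact force between the fingers and old_bottle below 0.01 N).
It fails at once if the new dropper bottle is dropped (falls freely by more than about 25 mm) (linear speed of new_bottle above 0.7 m/s and contact force between the fingers and new_bottle below 0.01 N).
It fails at once if the new small beaker is dropped (falls freely by more than about 25 mm) (linear speed of new_small_beaker above 0.7 m/s and contact force between the fingers and new_small_beaker below 0.01 N).
It fails at once if the new larger beaker is dropped (falls freely by more than about 25 mm) (linear speed of new_large_beaker above 0.7 m/s and contact force between the fingers and new_large_beaker below 0.01 N).
It also fails if it takes over 112 s, if anything falls off the work surface, if the arm or the gripper's body presses on something with over 40 N, if the wrist force passes 120 N, or if a joint passes its speed limit or range.

## Working session

There is one attempt and no reset: what is moved stays moved. The work goes in short steps, Python scripts to look and compute and a tool call to move; the robot and the scene stay as the last step left them, time stands still between calls to the robot, and variables do not carry over. Pictures are saved under pics/ and viewed, at most 14 in all, crops included, and the job is handed in when it is done.

Besides the shell and the picture viewer there is one more tool, called after "Call:" as name(argument=value, ...) on one line, values as JSON. step_arm: Moves the arm, as the interface text tells. Its arguments: {"type":"object","properties":{"deltas":{"type":"array","items":{"type":"array","items":{"type":"number"}}},"newtons":{"type":"number"}},"required":["deltas"]}

```bash
mkdir -p pics; cat > h.py <<'E'
from workcell import *
import numpy as np, cv2
def cam(n):
    c=read_camera(n); z=c["z_map"]; K=c["K"]; T=c["world_from_camera"]
    v,u=np.mgrid[:420,:560]
    P=np.stack([(u-K[0,2])/K[0,0]*z,(v-K[1,2])/K[1,1]*z,z],-1)@T[:3,:3].T+T[:3,3]
    P[z==0]=np.nan
    return c,P
def save(n,im,s=1):
    cv2.imwrite("pics/"+n,cv2.resize(im[...,::-1],None,fx=s,fy=s,interpolation=cv2.INTER_CUBIC))
E
python3 - <<'E'
from h import *
for n in("top","scene"):
    c,P=cam(n); save(n+"0.png",c["image"],1.4); np.savez(n+"0.npz",P=P,im=c["image"],K=c["K"],T=c["world_from_camera"])
    print(n,c["K"].round(1).tolist(),c["world_from_camera"].round(3).tolist())
s=get_state(); print(s)
E
```

```text
top [[432.7, 0.0, 285.6], [0.0, 432.7, 205.5], [0.0, 0.0, 1.0]] [[-0.003, -0.998, 0.063, 0.438], [-1.0, 0.003, -0.005, -0.019], [0.005, -0.063, -0.998, 1.046], [0.0, 0.0, 0.0, 1.0]]
scene [[493.4, 0.0, 277.5], [0.0, 493.4, 203.4], [0.0, 0.0, 1.0]] [[-0.812, -0.309, 0.494, -0.033], [-0.583, 0.464, -0.668, 0.693], [-0.023, -0.83, -0.557, 0.67], [0.0, 0.0, 0.0, 1.0]]
{'clock': 0.1, 'joint_pos': array([-1.24459360e+00,  3.13922905e-01,  4.50696348e-02,  1.30359211e+00,
        1.32949453e-05,  1.43123424e+00]), 'qvel': array([-0.00102518, -0.00149877,  0.00183465, -0.00018027, -0.00108104,
        0.00137202]), 'tau': array([ 3.39200516e-03, -4.81725740e+01,  2.99243116e+01,  1.26956697e-02,
       -3.15963439e-05,  1.27390450e-06]), 'tcp_pos': array([ 0.25810098, -0.51330053,  0.23049001]), 'orientation': array([-8.21556786e-04,  9.73004898e-01,  2.30782990e-01, -7.02147587e-05]), 'wrist_force': array([-0.81476369,  0.1310796 ,  1.29680855]), 'ft_torque': array([ 0.00132999, -0.0047055 , -0.007255  ]), 'grip_force': 0.0, 'finger_gap': 0.08515280195554746}
```

View pics/top0.png

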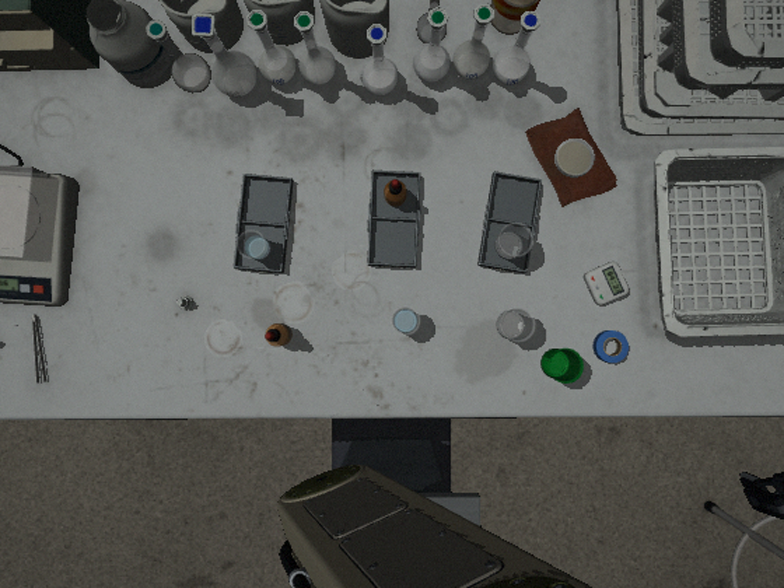

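View pics/scene0.png

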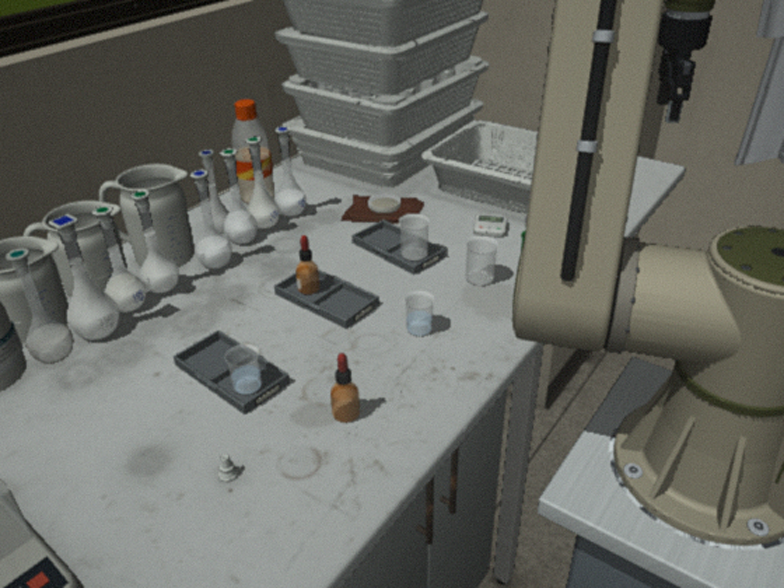

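The top view at 1.4x shows three trays: small beakers (265,224), bottles (395,220) and large beakers (511,222).

- **Old bottle:** (396,190), in the back bay.
- **New bottle candidates:** (277,335) on the bench and (396,190) in the tray. I choose (277,335).
- **New small beaker candidates:** (406,321) on the bench and (257,245) in the tray. I choose (406,321).
- **New large beaker candidates:** (516,325) clear, (562,365) green look-alike and (514,240) in the tray. I choose (516,325).

```bash
cat > m.py <<'E'
from h import *
d=np.load("top0.npz");P=d["P"];im=d["im"].astype(int)
names=dict(small=(265,224),bottle=(395,220),large=(511,222))
mx=im.max(2)
for n,(u,v) in names.items():
    u=int(u/1.4);v=int(v/1.4);m=np.zeros(mx.shape,np.uint8)
    w=(slice(v-42,v+43),slice(u-30,u+31)); 
    hz=P[w][...,2]
    m[w]=((hz>0.009)&(hz<0.024)&(mx[w]<110))
    k,l,st,_=cv2.connectedComponentsWithStats(m); 
    q=P[m>0][:,:2].astype(np.float32); r=cv2.minAreaRect(q*1000); print(n,r,len(q), "z",np.nanpercentile(hz,[5,50,95]).round(4))
objs=dict(oldb=(396,190),newb=(277,335),nsm=(406,321),nlg=(516,325),osm=(257,245),olg=(514,240),green=(562,365))
for n,(u,v) in objs.items():
    u=int(u/1.4);v=int(v/1.4);q=P[v-18:v+19,u-18:u+19].reshape(-1,3)
    for lo,hi in((.03,.05),(.05,.066),(.066,.08),(.085,.12)):
        s=q[(q[:,2]>lo)&(q[:,2]<hi)]
        if len(s)>3:
            c,r=cv2.minEnclosingCircle((s[:,:2]*1000).astype(np.float32)); print(n,lo,len(s),np.round(c,1),round(r,1),"med",(np.median(s,0)*1000).round(1))
d=np.load("top0.npz")["im"]
save("crop0.png",np.hstack([d[100:290,150:300],d[100:290,260:410]]),2.5)
E
python3 m.py
```

```text
small ((615.3477172851562, 211.94097900390625), (88.52169036865234, 166.31483459472656), 84.57744598388672) 565 z [-0.0032  0.0015  0.0262]
bottle ((622.8452758789062, -13.121391296386719), (87.64454650878906, 165.599365234375), 88.67739868164062) 499 z [-0.003   0.0015  0.0201]
large ((630.7800903320312, -224.81655883789062), (106.6521224975586, 200.6506805419922), 78.58443450927734) 596 z [-0.0028  0.0019  0.0336]
oldb 0.03 58 [663.7 -15.6] 19.2 med [652.2 -12.2  46.3]
oldb 0.05 82 [663.5 -16.4] 17.3 med [656.2 -15.8  53.6]
oldb 0.066 18 [663.5 -15.9] 10.4 med [656.4 -17.   77.4]
oldb 0.085 35 [662.4 -15.2] 6.3 med [661.5 -16.  106.7]
newb 0.03 105 [425.  180.9] 19.1 med [426.6 172.3  45.2]
newb 0.05 44 [425.8 180.5] 14.7 med [425.8 172.6  53.8]
newb 0.066 36 [424.9 181. ] 10.5 med [427.2 176.3  76.4]
newb 0.085 34 [424.1 181.4] 6.4 med [424.2 179.5 102.3]
nsm 0.03 14 [446.9 -32.5] 20.7 med [457.2 -34.8  47.7]
nsm 0.05 102 [447.6 -32. ] 23.6 med [447.9 -33.5  56.8]
nlg 0.03 67 [ 441.  -212.3] 25.3 med [ 441.6 -223.7   39.3]
nlg 0.05 61 [ 441.2 -214.2] 27.1 med [ 441.5 -230.4   61.7]
nlg 0.066 103 [ 441.4 -213. ] 28.5 med [ 441.5 -220.1   68.8]
osm 0.03 70 [573.6 219.5] 21.3 med [573.3 225.6  39.8]
osm 0.05 128 [573.8 220.2] 24.4 med [578.1 228.8  59.7]
olg 0.03 80 [ 577.4 -210.6] 25.5 med [ 582.3 -213.8   41.6]
olg 0.05 57 [ 577.9 -210.4] 25.6 med [ 582.  -222.5   57.3]
olg 0.066 135 [ 578.1 -211.3] 28.6 med [ 582.  -219.1   72.5]
green 0.03 98 [ 374.7 -288.2] 25.7 med [ 374.3 -297.3   38.9]
green 0.05 79 [ 374.3 -288.7] 26.6 med [ 371.5 -305.8   57.8]
green 0.066 114 [ 374.5 -288.6] 28.3 med [ 371.8 -296.3   68.9]
```

View pics/crop0.png

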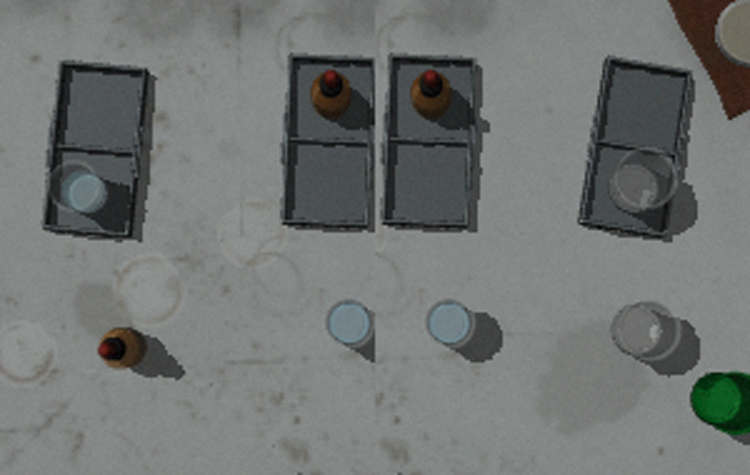

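Crop (2.5x) confirms the choice: the old bottle stands in the back bay at crop (332,92), the new one on the bench at (120,348). The new clear beaker at (645,330) is separate from the green look-alike at (725,400).

```bash
python3 - <<'E'
from h import *
try: print("go",grasp_offset)
except Exception as e: print(e, [x for x in dir() if x[0]!='_'][:60])
d=np.load("top0.npz");P=d["P"];mx=d["im"].max(2)
hz=P[...,2]
m=(hz>0.007)&(hz<0.026)&(mx<110)&(abs(P[...,0]-630)<9e9)
q=P[m]*1000
q=q[(abs(q[:,0]-628)<110)&(abs(q[:,1]+222)<75)]
for keep in (0,36):
    s=q[np.hypot(q[:,0]-578,q[:,1]+211)>keep]
    # keep largest-cluster
    r=cv2.minAreaRect(s[:,:2].astype(np.float32));print(keep,r,len(s))
from scipy.optimize import minimize
# small, large tray: fit template of walls: distance to nearest wall line (82x162... rect outline centre-lines + divider)
for n,c,ob in(("small",(615,212),(574,220)),("bottle",(623,-13),(663,-16)),("large",(620,-222),(578,-211))):
    s=P[m]*1000; s=s[(abs(s[:,0]-c[0])<100)&(abs(s[:,1]-c[1])<68)]
    s=s[np.hypot(s[:,0]-ob[0],s[:,1]-ob[1])>34][:,:2]
    def f(p):
        a=p[2];R=np.array([[np.cos(a),-np.sin(a)],[np.sin(a),np.cos(a)]])
        l=(s-p[:2])@R; 
        dx=np.abs(np.abs(l[:,0])-80);dy=np.abs(np.abs(l[:,1])-40);d0=np.abs(l[:,0])
        e=np.minimum(np.minimum(dx,dy),d0); return np.minimum(e,8).mean()
    b=min((minimize(f,[c[0]+i,c[1]+j,a],method="Nelder-Mead") for i in(-6,0,6) for j in(-5,5) for a in(-.02,-.09,-.16)),key=lambda r:r.fun)
    x,y,a=b.x;D=np.array([np.cos(a),np.sin(a)])
    print(n,b.x.round(3),b.fun.round(2),len(s),"front",(np.array([x,y])-40*D).round(1),"back",(np.array([x,y])+40*D).round(1))
E
```

```text
go 0.0187
0 ((639.12939453125, -229.5695343017578), (112.6649169921875, 218.90052795410156), 78.58441925048828) 836
36 ((639.12939453125, -229.5695343017578), (112.6649169921875, 218.90052795410156), 78.58441925048828) 724
small [ 6.15427e+02  2.10997e+02 -9.50000e-02] 1.64 589 front [575.6 214.8] back [655.2 207.2]
bottle [ 6.22434e+02 -1.32310e+01 -4.60000e-02] 1.8 543 front [582.5 -11.4] back [662.4 -15.1]
large [ 6.16048e+02 -2.11928e+02 -1.74000e-01] 2.27 607 front [ 576.7 -205. ] back [ 655.4 -218.9]
```

Call:
step_arm(deltas=[[20,30,0,0,0,8,1],[20,40,0,0,0,8,1],[30,40,0,0,0,8,1],[30,40,0,0,0,8,1],[30,40,0,0,0,8,1]], newtons=25)

```text
clock: 0.6
tcp_pos: [0.3888, -0.322, 0.231]
orientation: [-0.0, 0.834, 0.552, 0.0]
wrist_force: [0.9, 0.2, 0.4]
finger_gap: 0.0856
grip_force: 0.0
```

Call:
step_arm(deltas=[[20,30,0,0,0,8.5,1],[20,30,0,0,0,8.5,1],[20,30,0,0,0,8.5,1],[20,30,0,0,0,8.5,1],[20,30,0,0,0,8.5,1]])

```text
clock: 1.1
tcp_pos: [0.4887, -0.1723, 0.231]
orientation: [-0.0, 0.577, 0.817, -0.0]
wrist_force: [-0.2, -0.8, -0.1]
finger_gap: 0.0855
grip_force: 0.0
```

Call:
step_arm(deltas=[[20,20,0,0,0,8.5,1],[20,20,0,0,0,8.5,1],[20,20,0,0,0,8.5,1],[20,20,0,0,0,8.5,1],[20,20,0,0,0,8.5,1]])

```text
clock: 1.6
tcp_pos: [0.5887, -0.0727, 0.2308]
orientation: [-0.001, 0.242, 0.97, 0.0]
wrist_force: [0.6, -0.3, 0.5]
finger_gap: 0.0855
grip_force: 0.0
```

Call:
step_arm(deltas=[[20,20,0,0,0,8.5,1],[20,20,0,0,0,8.5,1],[20,16,0,0,0,8,1],[14,0,0,0,0,0,1],[0,0,0,0,0,0,1]])

```text
clock: 2.1
tcp_pos: [0.6633, -0.017, 0.2299]
orientation: [-0.001, 0.028, 1.0, 0.0]
wrist_force: [-0.1, 0.7, -0.1]
finger_gap: 0.0853
grip_force: 0.0
```

```bash
python3 -c "
from h import *
s=get_state();print(s['joint_pos'].round(2),s['tcp_pos'].round(4),s['orientation'].round(3),s['finger_gap'])"
```

```text
[-0.15  0.5   0.31  1.39  0.   -0.09] [ 0.6633 -0.017   0.2299] [-0.001  0.028  1.     0.   ] 0.08532809044309042
```

Call:
step_arm(deltas=[[0,1,-40,0,0,0,1],[0,0,-40,0,0,0,1],[0,0,-40,0,0,0,1],[0,0,-30,0,0,0,1],[0,0,-15,0,0,0,1]])

```text
clock: 2.6
tcp_pos: [0.6588, -0.0169, 0.0624]
orientation: [-0.003, 0.029, 1.0, 0.0]
wrist_force: [0.1, 0.4, -0.3]
finger_gap: 0.0853
grip_force: 0.0
```

Call:
step_arm(deltas=[[0,0,0,0,0,0,0],[0,0,0,0,0,0,-0.4],[0,0,0,0,0,0,-0.7],[0,0,0,0,0,0,-1],[0,0,0,0,0,0,-1]])

```text
clock: 3.1
tcp_pos: [0.6633, -0.0169, 0.068]
orientation: [0.001, 0.029, 1.0, -0.0]
wrist_force: [0.1, -0.1, 4.1]
finger_gap: 0.0194
grip_force: 24.4
```

Call:
step_arm(deltas=[[0,0,0,0,0,0,-1],[0,0,0,0,0,0,-1],[0,0,0,0,0,0,-1]])

```text
clock: 3.4
tcp_pos: [0.6633, -0.0169, 0.068]
orientation: [0.001, 0.029, 1.0, -0.0]
wrist_force: [-0.2, -0.2, 6.4]
finger_gap: 0.0195
grip_force: 24.6
```

Call:
step_arm(deltas=[[0,0,10,0,0,0,-1],[0,0,15,0,0,0,-1],[0,0,15,0,0,0,-1],[0,0,0,0,0,0,-1],[0,0,0,0,0,0,-1]])

```text
clock: 3.9
tcp_pos: [0.6624, -0.0168, 0.1065]
orientation: [0.0, 0.029, 1.0, 0.0]
wrist_force: [0.7, -0.5, -1.4]
finger_gap: 0.0199
grip_force: 24.5
```

```bash
python3 - <<'E'
from h import *
c,P=cam("scene"); save("s1.png",c["image"][120:340,150:400],2.4); print(get_state()['finger_gap'],get_state()['grip_force'],get_state()['tcp_pos'])
E
```

```text
0.01979238535340836 24.504539966583252 [ 0.6619074  -0.01673311  0.10578178]
```

View pics/s1.png

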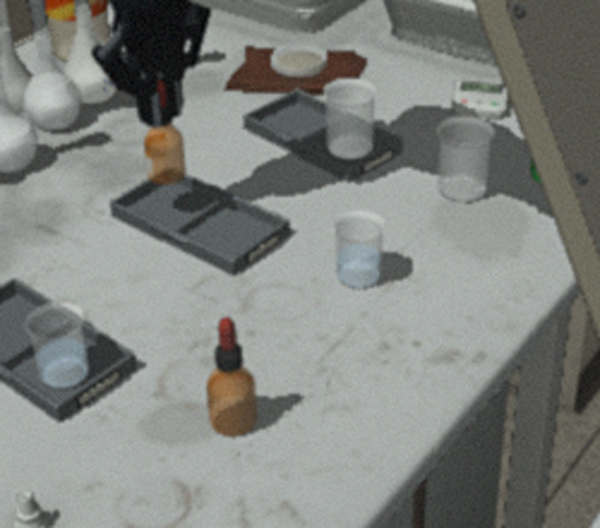

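The bottle hangs upright from the cap at about (165,150) in the crop, clear of the tray.

Call:
step_arm(deltas=[[-15,1,0,0,0,0,-1],[-20,1,0,0,0,0,-1],[-20,1,0,0,0,0,-1],[-15,1,0,0,0,0,-1],[-10,0,0,0,0,0,-1]])

```text
clock: 4.45
tcp_pos: [0.5803, -0.0125, 0.1052]
orientation: [-0.001, 0.029, 1.0, 0.0]
wrist_force: [0.0, -0.4, -0.1]
finger_gap: 0.02
grip_force: 24.5
```

Call:
step_arm(deltas=[[0,0,-10,0,0,0,-1],[0,0,-10,0,0,0,-1],[0,0,-8,0,0,0,-1],[0,0,-4,0,0,0,-1],[0,0,0,0,0,0,-1]])

```text
clock: 4.95
tcp_pos: [0.5819, -0.0127, 0.0729]
orientation: [-0.001, 0.029, 1.0, 0.0]
wrist_force: [-1.1, 0.4, -0.8]
finger_gap: 0.0199
grip_force: 24.5
```

Call:
step_arm(deltas=[[0,0,-2,0,0,0,-1],[0,0,0,0,0,0,-1],[0,0,0,0,0,0,-1]])

```text
clock: 5.25
tcp_pos: [0.5826, -0.0128, 0.0726]
orientation: [0.0, 0.029, 1.0, 0.0]
wrist_force: [1.0, 0.7, -1.0]
finger_gap: 0.0199
grip_force: 24.5
```

Call:
step_arm(deltas=[[0,0,-1.5,0,0,0,-1],[0,0,0,0,0,0,-1],[0,0,-1.5,0,0,0,-1],[0,0,0,0,0,0,-1],[0,0,0,0,0,0,-1]])

```text
clock: 5.75
tcp_pos: [0.5822, -0.0128, 0.0693]
orientation: [-0.0, 0.029, 1.0, 0.0]
wrist_force: [0.2, -0.4, -1.3]
finger_gap: 0.02
grip_force: 24.5
```

```bash
python3 - <<'E'
from h import *
c,P=cam("scene"); save("s2.png",c["image"][140:280,180:320],4); print(get_state()['tcp_pos'],get_state()['wrist_force'])
q=P[140:260,180:320].reshape(-1,3);im=c["image"][140:260,180:320].reshape(-1,3).astype(int)
k=(im[:,0]>im[:,2]*1.7)&(im[:,0]>80)&(abs(q[:,0]-.58)<.04)&(abs(q[:,1]+.012)<.04); s=q[k]
print(len(s),np.percentile(s[:,2],[0,2,5,50]),np.median(s,0))
E
```

```text
[ 0.58226459 -0.01276574  0.06933816] [ 0.13459356 -0.82907567  0.26504647]
231 [0.01217058 0.01371789 0.01556425 0.04737992] [5.75350327e-01 6.81110348e-06 4.73799204e-02]
```

View pics/s2.png

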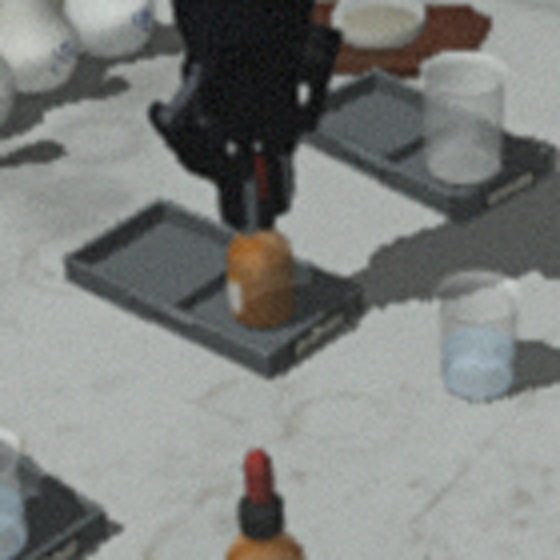

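Bottle is in the front bay, (262,280) in the crop, just over the floor. Next I feel for contact.

Call:
step_arm(deltas=[[0,0,-1,0,0,0,-1],[0,0,0,0,0,0,-1],[0,0,-1,0,0,0,-1],[0,0,0,0,0,0,-1],[0,0,0,0,0,0,-1]])

```text
clock: 6.3
tcp_pos: [0.5826, -0.0128, 0.068]
orientation: [0.001, 0.029, 1.0, 0.0]
wrist_force: [-0.5, -0.4, 5.4]
finger_gap: 0.0199
grip_force: 24.9
```

Call:
step_arm(deltas=[[0,0,-1,0,0,0,-1],[0,0,0,0,0,0,-1],[0,0,0,0,0,0,-1]])

```text
clock: 6.6
tcp_pos: [0.5831, -0.0128, 0.068]
orientation: [0.001, 0.029, 1.0, -0.0]
wrist_force: [-2.9, -0.4, 11.2]
finger_gap: 0.0199
grip_force: 25.5
```

Call:
step_arm(deltas=[[0,0,1,0,0,0,-1],[0,0,1,0,0,0,-0.4],[0,0,0,0,0,0,-0.2],[0,0,0,0,0,0,0.2],[0,0,0,0,0,0,0.6]])

```text
clock: 7.1
tcp_pos: [0.5821, -0.0128, 0.0679]
orientation: [-0.0, 0.029, 1.0, 0.0]
wrist_force: [-0.2, 0.4, 0.2]
finger_gap: 0.0624
grip_force: 0.0
```

Call:
step_arm(deltas=[[0,0,5,0,0,0,1],[0,0,15,0,0,0,1],[0,0,30,0,0,0,1],[0,0,40,0,0,0,1],[0,0,40,0,0,0,1]])

```text
clock: 7.6
tcp_pos: [0.5818, -0.0127, 0.1996]
orientation: [-0.0, 0.029, 1.0, 0.0]
wrist_force: [1.2, 0.6, 0.8]
finger_gap: 0.0854
grip_force: 0.0
```

Call:
step_arm(deltas=[[-25,30,0,0,0,0,1],[-35,40,0,0,0,0,1],[-35,40,0,0,0,0,1],[-35,40,0,0,0,0,1],[-28,43,0,0,0,0,1]])

```text
clock: 8.1
tcp_pos: [0.4294, 0.1728, 0.1988]
orientation: [0.0, 0.029, 1.0, 0.0]
wrist_force: [1.2, 1.2, -0.0]
finger_gap: 0.0853
grip_force: 0.0
```

```bash
cat > obj.py <<'E'
from h import *
import sys
# locate: name,x,y (mm): circle fits of height bands
c,P=cam("top")
for a in sys.argv[1:]:
    x,y=[float(t)/1000 for t in a.split(",")]
    q=P[(abs(P[...,0]-x)<.04)&(abs(P[...,1]-y)<.04)]
    for lo,hi in((.03,.05),(.05,.066),(.066,.082),(.085,.115)):
        s=q[(q[:,2]>lo)&(q[:,2]<hi)]
        if len(s)>3:
            o,r=cv2.minEnclosingCircle((s[:,:2]*1000).astype(np.float32)); print(a,lo,len(s),np.round(o,1),round(r,1),"zmax",(s[:,2].max()*1000).round(1))
s=get_state();print(s['clock'],s['tcp_pos'].round(4),s['finger_gap'])
E
python3 obj.py 582,-12 425,181
```

```text
582,-12 0.03 52 [583.4 -11.4] 19.0 zmax 50.0
582,-12 0.05 91 [583.8 -11.5] 18.0 zmax 62.1
582,-12 0.066 35 [583.3 -11.7] 10.7 zmax 81.6
582,-12 0.085 33 [582.7 -11.9] 6.4 zmax 113.1
425,181 0.03 5 [429.2 173.1] 14.0 zmax 49.9
425,181 0.05 5 [423.5 171.3] 8.0 zmax 56.3
8.15 [0.4248 0.1781 0.1989] 0.08539867806868297
```

Call:
step_arm(deltas=[[0,2.5,-40,0,0,0,1],[0,0,-40,0,0,0,1],[0,0,-34,0,0,0,1],[0,0,-20,0,0,0,1],[0,0,0,0,0,0,1]])

```text
clock: 8.65
tcp_pos: [0.4288, 0.1739, 0.0619]
orientation: [-0.003, 0.029, 1.0, -0.001]
wrist_force: [-1.3, 0.8, 0.3]
finger_gap: 0.0856
grip_force: 0.0
```

Call:
step_arm(deltas=[[0,0,0,0,0,0,0],[0,0,0,0,0,0,-0.4],[0,0,0,0,0,0,-0.6],[0,0,0,0,0,0,-0.8],[0,0,0,0,0,0,-1]])

```text
clock: 9.15
tcp_pos: [0.432, 0.1749, 0.0653]
orientation: [0.001, 0.029, 1.0, 0.001]
wrist_force: [0.0, 0.5, 4.0]
finger_gap: 0.0199
grip_force: 24.2
```

Call:
step_arm(deltas=[[0,0,0,0,0,0,-1],[0,0,0,0,0,0,-1],[0,0,0,0,0,0,-1]])

```text
clock: 9.45
tcp_pos: [0.4321, 0.1749, 0.0652]
orientation: [0.001, 0.029, 1.0, 0.001]
wrist_force: [-0.1, 0.3, 5.3]
finger_gap: 0.0194
grip_force: 24.4
```

The grasp is about 7 mm off in x, so I'll regrip centred.

Call:
step_arm(deltas=[[0,0,1,0,0,0,-0.4],[0,0,0,0,0,0,0],[0,0,0,0,0,0,0.2],[-4,0,0,0,0,0,0.2],[-3,0,0,0,0,0,0.2]])

```text
clock: 9.95
tcp_pos: [0.4235, 0.1744, 0.065]
orientation: [-0.0, 0.029, 1.0, -0.0]
wrist_force: [-0.1, 0.5, 0.0]
finger_gap: 0.0511
grip_force: 0.0
```

```bash
python3 - <<'E'
from h import *
c,P=cam("scene"); s=get_state(); print(s['tcp_pos'],s['finger_gap'],s['wrist_force'])
im=c["image"].astype(int);
for nm,k in(("amber",(im[...,0]>im[...,2]*1.7)&(im[...,0]>80)&(P[...,2]<.06)&(P[...,2]>.01)),("red",(im[...,0]>im[...,1]*2)&(P[...,2]>.075))):
    k&=(abs(P[...,0]-.425)<.04)&(abs(P[...,1]-.178)<.04); q=P[k]
    if len(q)>5:
        # fit axis as circle of known radius
        from scipy.optimize import least_squares
        r=.019 if nm=="amber" else .0065
        print(nm,len(q),least_squares(lambda p:np.hypot(q[:,0]-p[0],q[:,1]-p[1])-r,np.median(q[:,:2],0)+[.01,-.01],loss="soft_l1",f_scale=.002).x)
v,u=np.where(im[...,0]>im[...,1]*1.5)
save("s3.png",c["image"][190:330,180:320],4)
E
```

```text
[0.42290213 0.17437519 0.06501338] 0.05141129514164368 [-0.84968341 -0.35006945 -0.43820717]
amber 331 [0.42805769 0.17874816]
red 17 [0.41836272 0.1881756 ]
```

View pics/s3.png

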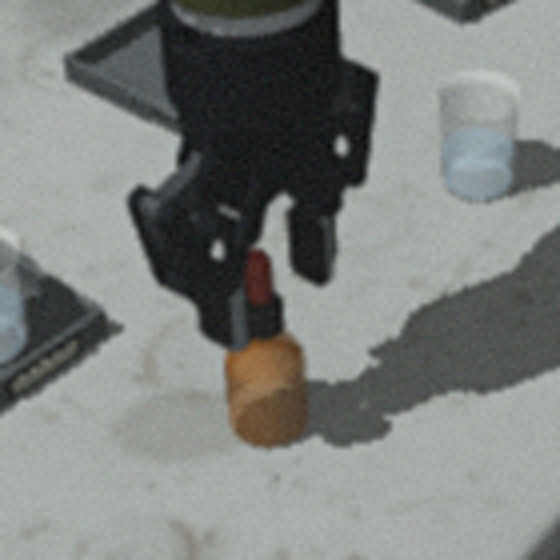

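Call:
step_arm(deltas=[[2.5,1.5,-1,0,0,0,0.2],[0,0,0,0,0,0,-0.2],[0,0,0,0,0,0,-0.6],[0,0,0,0,0,0,-1],[0,0,0,0,0,0,-1]])

```text
clock: 10.5
tcp_pos: [0.4268, 0.1761, 0.0643]
orientation: [0.0, 0.029, 1.0, 0.0]
wrist_force: [-0.5, 0.4, 0.8]
finger_gap: 0.0202
grip_force: 24.4
```

Call:
step_arm(deltas=[[0,0,0,0,0,0,-1],[0,0,0,0,0,0,-1],[0,0,0,0,0,0,-1]])

```text
clock: 10.8
tcp_pos: [0.4268, 0.176, 0.0644]
orientation: [0.0, 0.029, 1.0, 0.0]
wrist_force: [-0.3, 0.6, 0.4]
finger_gap: 0.0198
grip_force: 24.5
```

Call:
step_arm(deltas=[[0,0,10,0,0,0,-1],[0,0,30,0,0,0,-1],[0,0,40,0,0,0,-1],[0,0,40,0,0,0,-1],[0,0,20,0,0,0,-1]])

```text
clock: 11.3
tcp_pos: [0.4279, 0.1762, 0.2085]
orientation: [0.002, 0.029, 1.0, 0.001]
wrist_force: [0.3, 0.2, -0.0]
finger_gap: 0.02
grip_force: 24.4
```

Call:
step_arm(deltas=[[0,0,0,0,0,0,-1],[0,0,0,0,0,0,-1]])

```text
clock: 11.5
tcp_pos: [0.4268, 0.1759, 0.2047]
orientation: [0.0, 0.029, 1.0, 0.0]
wrist_force: [0.2, 0.3, -1.1]
finger_gap: 0.0194
grip_force: 24.4
```

```bash
python3 - <<'E'
from h import *
c,P=cam("scene"); s=get_state(); print(s['tcp_pos'],s['finger_gap'],s['wrist_force'],s['joint_pos'].round(2))
save("s4.png",c["image"][90:330,130:400],2.2)
E
```

```text
[0.42608455 0.17580068 0.20371175] 0.0198164496520922 [ 8.89287822e-01 -9.86521022e-05 -1.15700128e+00] [ 0.22  0.11 -0.28  1.18 -0.    0.27]
```

View pics/s4.png

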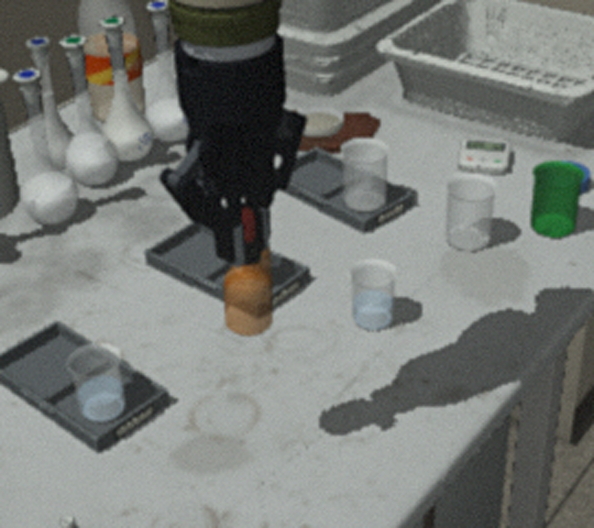

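Call:
step_arm(deltas=[[25,-15,0,0,0,0,-1],[30,-20,0,0,0,0,-1],[30,-20,0,0,0,0,-1],[30,-20,0,0,0,0,-1],[30,-20,0,0,0,0,-1]])

```text
clock: 12.05
tcp_pos: [0.5716, 0.0801, 0.2022]
orientation: [-0.002, 0.029, 1.0, -0.0]
wrist_force: [0.5, 0.2, -0.2]
finger_gap: 0.02
grip_force: 24.4
```

Call:
step_arm(deltas=[[30,-25,0,0,0,0,-1],[30,-25,0,0,0,0,-1],[20,-25,0,0,0,0,-1],[11,-20,0,0,0,0,-1],[0,0,0,0,0,0,-1]])

```text
clock: 12.55
tcp_pos: [0.663, -0.0169, 0.2011]
orientation: [-0.002, 0.031, 1.0, -0.0]
wrist_force: [0.2, 0.4, -0.4]
finger_gap: 0.0197
grip_force: 24.4
```

Call:
step_arm(deltas=[[0,0,0,0,0,0,-1],[0,0,0,0,0,0,-1],[0,0,0,0,0,0,-1]])

```text
clock: 12.85
tcp_pos: [0.662, -0.0129, 0.2042]
orientation: [-0.0, 0.028, 1.0, 0.0]
wrist_force: [-1.1, -0.7, -0.7]
finger_gap: 0.0196
grip_force: 24.4
```

Call:
step_arm(deltas=[[0,-1,-25,0,0,0,-1],[0,0,-30,0,0,0,-1],[0,0,-30,0,0,0,-1],[0,0,-25,0,0,0,-1],[0,0,-13,0,0,0,-1]])

```text
clock: 13.35
tcp_pos: [0.6608, -0.0138, 0.0791]
orientation: [-0.002, 0.028, 1.0, 0.0]
wrist_force: [1.1, -0.2, -0.8]
finger_gap: 0.0198
grip_force: 24.4
```

Call:
step_arm(deltas=[[0,0,-5,0,0,0,-1],[0,0,-3,0,0,0,-1],[0,0,0,0,0,0,-1],[0,0,0,0,0,0,-1]])

```text
clock: 13.75
tcp_pos: [0.6636, -0.0151, 0.0748]
orientation: [0.001, 0.029, 1.0, -0.0]
wrist_force: [1.0, 0.3, 0.0]
finger_gap: 0.0201
grip_force: 24.4
```

Call:
step_arm(deltas=[[0,0,-2,0,0,0,-1],[0,0,0,0,0,0,-1],[0,0,0,0,0,0,-1]])

```text
clock: 14.05
tcp_pos: [0.6628, -0.0151, 0.0716]
orientation: [0.0, 0.029, 1.0, 0.0]
wrist_force: [-0.5, -0.0, 0.1]
finger_gap: 0.0195
grip_force: 24.4
```

Call:
step_arm(deltas=[[0,0,-1.5,0,0,0,-1],[0,0,0,0,0,0,-1],[0,0,-1,0,0,0,-1],[0,0,0,0,0,0,-1],[0,0,0,0,0,0,-1]])

```text
clock: 14.55
tcp_pos: [0.6626, -0.015, 0.0688]
orientation: [-0.0, 0.029, 1.0, 0.0]
wrist_force: [0.7, 0.3, -0.8]
finger_gap: 0.0197
grip_force: 24.4
```

Call:
step_arm(deltas=[[0,0,-1,0,0,0,-1],[0,0,0,0,0,0,-1],[0,0,0,0,0,0,-1]])

```text
clock: 14.85
tcp_pos: [0.663, -0.015, 0.0683]
orientation: [0.0, 0.029, 1.0, 0.0]
wrist_force: [0.5, 1.5, 3.4]
finger_gap: 0.0197
grip_force: 24.7
```

Call:
step_arm(deltas=[[0,0,1,0,0,0,-0.6],[0,0,0,0,0,0,-0.3],[0,0,0,0,0,0,0],[0,0,0,0,0,0,0.4],[0,0,0,0,0,0,0.8]])

```text
clock: 15.35
tcp_pos: [0.6626, -0.015, 0.0687]
orientation: [-0.0, 0.029, 1.0, 0.0]
wrist_force: [0.0, -0.0, -0.8]
finger_gap: 0.0699
grip_force: 0.0
```

Call:
step_arm(deltas=[[0,0,10,0,0,0,1],[0,0,20,0,0,0,1],[0,0,30,0,0,0,1],[0,0,40,0,0,0,1],[0,0,30,0,0,0,1]])

```text
clock: 15.85
tcp_pos: [0.6631, -0.0151, 0.2021]
orientation: [0.001, 0.029, 1.0, -0.0]
wrist_force: [0.8, -1.0, -0.3]
finger_gap: 0.0851
grip_force: 0.0
```

Call:
step_arm(deltas=[[-30,0,0,0,0,0,1],[-30,0,0,0,0,0,1],[-30,-5,0,0,0,0,1],[-30,-5,0,0,0,0,1],[-30,-5,0,0,0,0,1]])

```text
clock: 16.35
tcp_pos: [0.5116, -0.0301, 0.1997]
orientation: [0.001, 0.029, 1.0, -0.0]
wrist_force: [-0.1, 0.1, 0.9]
finger_gap: 0.0854
grip_force: 0.0
```

Call:
step_arm(deltas=[[-30,-2,0,0,0,0,1],[-25,0,0,0,0,0,1],[-11,0,0,0,0,0,1],[0,0,0,0,0,0,1],[0,0,0,0,0,0,1]])

```text
clock: 16.85
tcp_pos: [0.448, -0.0322, 0.1995]
orientation: [0.001, 0.029, 1.0, -0.0]
wrist_force: [0.5, 0.2, 0.1]
finger_gap: 0.0856
grip_force: 0.0
```

```bash
python3 obj.py 582,-12 663,-15
```

```text
582,-12 0.03 18 [588.8 -15.6] 16.6 zmax 50.0
582,-12 0.05 26 [586.9 -13.3] 16.1 zmax 58.8
582,-12 0.066 13 [584.  -12.3] 10.2 zmax 81.7
582,-12 0.085 28 [582.6 -11.6] 6.8 zmax 113.3
663,-15 0.03 58 [659.9  -9.9] 19.2 zmax 49.8
663,-15 0.05 81 [659.6 -10.2] 17.5 zmax 65.4
663,-15 0.066 31 [658.5  -9.2] 10.2 zmax 81.8
663,-15 0.085 36 [658.9  -9.2] 6.9 zmax 110.9
16.9 [ 0.4481 -0.0322  0.1993] 0.08543206095733578
```

Call:
step_arm(deltas=[[0,0,-40,0,0,0,1],[0,0,-40,0,0,0,1],[0,0,-40,0,0,0,1],[0,0,-35,0,0,0,1],[0,0,-20,0,0,0,1]])

```text
clock: 17.4
tcp_pos: [0.4461, -0.0316, 0.0209]
orientation: [-0.002, 0.029, 1.0, 0.0]
wrist_force: [-0.2, 0.3, 0.1]
finger_gap: 0.0852
grip_force: 0.0
```

Call:
step_arm(deltas=[[0,0,-8,0,0,0,1],[0,0,0,0,0,0,1],[0,0,0,0,0,0,1]])

```text
clock: 17.7
tcp_pos: [0.448, -0.0322, 0.0165]
orientation: [0.001, 0.029, 1.0, -0.0]
wrist_force: [0.0, -0.5, 0.5]
finger_gap: 0.0853
grip_force: 0.0
```

Call:
step_arm(deltas=[[0,0,0,0,0,0,0.6],[0,0,0,0,0,0,0.4],[0,0,0,0,0,0,0.2],[0,0,0,0,0,0,0],[0,0,0,0,0,0,-0.2]])

```text
clock: 18.2
tcp_pos: [0.4475, -0.0323, 0.0167]
orientation: [0.001, 0.029, 1.0, -0.0]
wrist_force: [-0.6, -0.3, 5.9]
finger_gap: 0.0429
grip_force: 22.1
```

Call:
step_arm(deltas=[[0,0,0,0,0,0,-0.5],[0,0,0,0,0,0,-0.7],[0,0,0,0,0,0,-0.7],[0,0,0,0,0,0,-0.7]])

```text
clock: 18.6
tcp_pos: [0.4475, -0.0324, 0.0167]
orientation: [0.001, 0.029, 1.0, -0.0]
wrist_force: [-1.4, -0.7, 5.4]
finger_gap: 0.043
grip_force: 22.1
```

Call:
step_arm(deltas=[[0,0,10,0,0,0,-0.7],[0,0,30,0,0,0,-0.7],[0,0,30,0,0,0,-0.7],[0,0,30,0,0,0,-0.7],[0,0,20,0,0,0,-0.7]])

```text
clock: 19.1
tcp_pos: [0.4472, -0.032, 0.1384]
orientation: [0.001, 0.029, 1.0, -0.0]
wrist_force: [-0.1, -0.2, -1.0]
finger_gap: 0.043
grip_force: 24.0
```

Call:
step_arm(deltas=[[10,25,0,0,0,0,-0.7],[20,30,0,0,0,0,-0.7],[20,30,0,0,0,-2,-0.7],[25,30,0,0,0,0,-0.7],[25,30,0,0,0,0,-0.7]])

```text
clock: 19.6
tcp_pos: [0.5471, 0.1143, 0.1364]
orientation: [0.0, 0.046, 0.999, 0.0]
wrist_force: [0.7, -0.5, -1.0]
finger_gap: 0.0429
grip_force: 24.0
```

Call:
step_arm(deltas=[[25,30,0,0,0,0,-0.7],[25,25,0,0,0,0,-0.7],[25,25,0,0,0,0,-0.7],[20,14,0,0,0,0,-0.7],[12,0,0,0,0,0,-0.7]])

```text
clock: 20.1
tcp_pos: [0.6545, 0.2094, 0.1356]
orientation: [-0.0, 0.045, 0.999, 0.0]
wrist_force: [0.1, -0.5, -0.1]
finger_gap: 0.0428
grip_force: 24.0
```

Call:
step_arm(deltas=[[0,0,0,0,0,0,-0.7],[0,0,0,0,0,0,-0.7],[0,0,0,0,0,0,-0.7]])

```text
clock: 20.4
tcp_pos: [0.6527, 0.2066, 0.136]
orientation: [-0.001, 0.047, 0.999, -0.0]
wrist_force: [0.3, 0.4, -0.5]
finger_gap: 0.0429
grip_force: 24.0
```

```bash
python3 - <<'E'
from h import *
c,P=cam("scene"); s=get_state(); print(s['tcp_pos'],s['finger_gap'],s['wrist_force'],s['joint_pos'].round(2))
save("s5.png",c["image"][60:330,60:330],2)
E
```

```text
[0.65281207 0.20657842 0.13609077] 0.04295835749014797 [-0.40507811  0.00733238 -0.92307093] [0.19 0.57 0.2  1.21 0.   0.28]
```

View pics/s5.png

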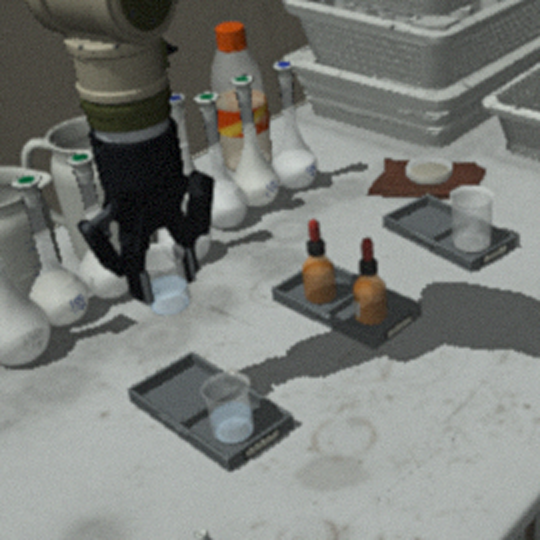

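Both bottles stand upright in their tray at (319,275) and (370,295). The beaker is held straight at (170,280), on its way to the tray's back bay.

Call:
step_arm(deltas=[[2,0,-25,0,0,0,-0.7],[0,0,-30,0,0,0,-0.7],[0,0,-30,0,0,0,-0.7],[0,0,-18,0,0,0,-0.7],[0,0,-8,0,0,0,-0.7]])

```text
clock: 20.95
tcp_pos: [0.6535, 0.2063, 0.0228]
orientation: [-0.002, 0.047, 0.999, -0.0]
wrist_force: [-0.9, -0.3, 0.2]
finger_gap: 0.043
grip_force: 24.1
```

Call:
step_arm(deltas=[[0,0,-1,0,0,0,-0.7],[0,0,0,0,0,0,-0.7],[0,0,0,0,0,0,-0.7]])

```text
clock: 21.25
tcp_pos: [0.6568, 0.2072, 0.0256]
orientation: [0.001, 0.046, 0.999, 0.0]
wrist_force: [0.3, 0.6, -0.6]
finger_gap: 0.0429
grip_force: 24.1
```

Call:
step_arm(deltas=[[0,0,-1,0,0,0,-0.7],[0,0,0,0,0,0,-0.7],[0,0,-1,0,0,0,-0.7],[0,0,0,0,0,0,-0.7],[0,0,0,0,0,0,-0.7]])

```text
clock: 21.75
tcp_pos: [0.6556, 0.207, 0.0218]
orientation: [-0.0, 0.046, 0.999, 0.0]
wrist_force: [0.1, 0.5, -1.9]
finger_gap: 0.043
grip_force: 24.1
```

Call:
step_arm(deltas=[[0,0,-1,0,0,0,-0.7],[0,0,0,0,0,0,-0.7],[0,0,0,0,0,0,-0.7],[0,0,0,0,0,0,-0.7]])

```text
clock: 22.15
tcp_pos: [0.6558, 0.207, 0.0209]
orientation: [0.0, 0.046, 0.999, 0.0]
wrist_force: [0.2, 0.8, -0.6]
finger_gap: 0.0432
grip_force: 23.9
```

Call:
step_arm(deltas=[[0,0,-1,0,0,0,-0.7],[0,0,0,0,0,0,-0.7],[0,0,0,0,0,0,-0.7]])

```text
clock: 22.45
tcp_pos: [0.6563, 0.207, 0.0207]
orientation: [0.001, 0.046, 0.999, 0.0]
wrist_force: [0.1, -0.5, 6.1]
finger_gap: 0.0433
grip_force: 23.0
```

Call:
step_arm(deltas=[[0,0,1,0,0,0,0.05],[0,0,0,0,0,0,0.2],[0,0,0,0,0,0,0.5],[0,0,0,0,0,0,0.8],[0,0,0,0,0,0,1]])

```text
clock: 22.95
tcp_pos: [0.6555, 0.207, 0.0206]
orientation: [-0.0, 0.046, 0.999, 0.0]
wrist_force: [-0.3, 0.1, -0.5]
finger_gap: 0.085
grip_force: 0.0
```

Call:
step_arm(deltas=[[0,0,10,0,0,0,1],[0,0,30,0,0,0,1],[0,0,45,0,0,0,1],[0,0,45,0,0,0,1],[0,0,45,0,0,0,1]])

```text
clock: 23.45
tcp_pos: [0.6555, 0.207, 0.1984]
orientation: [0.0, 0.046, 0.999, 0.0]
wrist_force: [1.4, -0.2, -0.6]
finger_gap: 0.0855
grip_force: 0.0
```

Call:
step_arm(deltas=[[-20,-35,0,0,0,-2,1],[-20,-40,0,0,0,-2,1],[-20,-40,0,0,0,0,1],[-20,-40,0,0,0,0,1],[-20,-40,0,0,0,0,1]])

```text
clock: 23.95
tcp_pos: [0.5549, 0.0107, 0.1969]
orientation: [0.001, 0.081, 0.997, -0.0]
wrist_force: [1.2, -0.6, 0.3]
finger_gap: 0.0856
grip_force: 0.0
```

Call:
step_arm(deltas=[[-20,-40,0,0,0,0,1],[-20,-40,0,0,0,0,1],[-20,-40,0,0,0,0,1],[-20,-40,0,0,0,0,1],[-20,-40,0,0,0,0,1]])

```text
clock: 24.45
tcp_pos: [0.4548, -0.1895, 0.1969]
orientation: [0.001, 0.081, 0.997, -0.0]
wrist_force: [0.8, 0.4, -0.5]
finger_gap: 0.0853
grip_force: 0.0
```

Call:
step_arm(deltas=[[-15,-25,0,0,0,0,1],[0,0,0,0,0,0,1],[0,0,0,0,0,0,1]])

```text
clock: 24.75
tcp_pos: [0.4406, -0.2135, 0.1966]
orientation: [0.001, 0.082, 0.997, -0.0]
wrist_force: [1.0, 0.2, 0.2]
finger_gap: 0.0853
grip_force: 0.0
```

```bash
python3 obj.py 655,207 574,220 582,-12 660,-10 578,-211
```

```text
655,207 0.03 85 [656.8 207.1] 21.1 zmax 49.7
655,207 0.05 125 [657.  207.4] 24.0 zmax 65.4
574,220 0.03 69 [573.2 219.8] 21.3 zmax 49.3
574,220 0.05 129 [573.6 220.5] 24.1 zmax 64.4
582,-12 0.03 61 [583.2 -11.7] 18.9 zmax 49.9
582,-12 0.05 80 [583.6 -10.9] 16.8 zmax 64.4
582,-12 0.066 32 [583.1 -11.8] 10.5 zmax 82.0
582,-12 0.085 34 [583.  -11.7] 6.6 zmax 112.4
660,-10 0.03 64 [660.   -9.7] 19.3 zmax 50.0
660,-10 0.05 80 [659.5 -10.2] 17.3 zmax 64.0
660,-10 0.066 31 [658.9  -9.1] 10.4 zmax 81.8
660,-10 0.085 35 [658.3 -10.1] 6.2 zmax 113.1
578,-211 0.03 81 [ 577.9 -210.5] 25.7 zmax 49.6
578,-211 0.05 63 [ 577.6 -210.5] 25.5 zmax 66.0
578,-211 0.066 131 [ 578.1 -211. ] 28.5 zmax 77.9
24.8 [ 0.4409 -0.2128  0.1964] 0.08545079704547813
```

Call:
step_arm(deltas=[[0,0,-40,0,0,0,1],[0,0,-40,0,0,0,1],[0,0,-40,0,0,0,1],[0,0,-35,0,0,0,1],[0,0,-22,0,0,0,1]])

```text
clock: 25.3
tcp_pos: [0.4402, -0.2106, 0.0165]
orientation: [-0.001, 0.08, 0.997, 0.001]
wrist_force: [-0.5, -0.6, -0.3]
finger_gap: 0.0852
grip_force: 0.0
```

Call:
step_arm(deltas=[[0,0,0,0,0,0,1],[0,0,0,0,0,0,0.6],[0,0,0,0,0,0,0.4],[0,0,0,0,0,0,0.2],[0,0,0,0,0,0,0]])

```text
clock: 25.8
tcp_pos: [0.4422, -0.2139, 0.0206]
orientation: [0.002, 0.081, 0.997, -0.001]
wrist_force: [-0.3, 0.2, 6.1]
finger_gap: 0.0509
grip_force: 19.6
```

Call:
step_arm(deltas=[[0,0,0,0,0,0,-0.3],[0,0,0,0,0,0,-0.5],[0,0,0,0,0,0,-0.5],[0,0,0,0,0,0,-0.5]])

```text
clock: 26.2
tcp_pos: [0.4422, -0.2139, 0.0206]
orientation: [0.002, 0.081, 0.997, -0.001]
wrist_force: [0.4, -0.3, 6.9]
finger_gap: 0.0504
grip_force: 19.6
```

Call:
step_arm(deltas=[[0,0,10,0,0,0,-0.5],[0,0,30,0,0,0,-0.5],[0,0,35,0,0,0,-0.5],[0,0,30,0,0,0,-0.5],[0,0,15,0,0,0,-0.5]])

```text
clock: 26.7
tcp_pos: [0.4417, -0.2138, 0.1425]
orientation: [0.002, 0.081, 0.997, -0.001]
wrist_force: [0.0, 0.5, -1.8]
finger_gap: 0.0507
grip_force: 21.8
```

Call:
step_arm(deltas=[[20,0,0,0,0,0,-0.5],[25,0,0,0,0,0,-0.5],[30,0,0,0,0,0,-0.5],[30,0,0,0,0,0,-0.5],[30,0,0,0,0,0,-0.5]])

```text
clock: 27.2
tcp_pos: [0.5766, -0.213, 0.1397]
orientation: [0.0, 0.081, 0.997, -0.0]
wrist_force: [0.1, 0.1, -1.6]
finger_gap: 0.0503
grip_force: 21.7
```

Call:
step_arm(deltas=[[30,-2,0,0,0,0,-0.5],[28,-3,0,0,0,0,-0.5],[20,0,0,0,0,0,-0.5],[0,0,0,0,0,0,-0.5],[0,0,0,0,0,0,-0.5]])

```text
clock: 27.7
tcp_pos: [0.6531, -0.2178, 0.1387]
orientation: [-0.001, 0.081, 0.997, 0.0]
wrist_force: [0.3, 0.7, -0.6]
finger_gap: 0.0505
grip_force: 21.7
```

```bash
python3 - <<'E'
from h import *
c,P=cam("scene"); s=get_state(); print(s['tcp_pos'],s['finger_gap'],s['wrist_force'],s['grip_force'])
save("s6.png",c["image"][60:260,180:460],2)
E
```

```text
[ 0.6526393  -0.21782665  0.13889502] 0.051061635150982665 [-0.00803106 -0.10126817 -0.12988361] 21.666675321430375
```

View pics/s6.png

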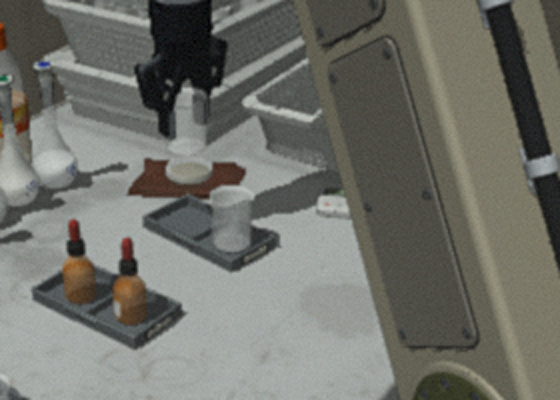

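The clear beaker is held upright at (187,120) in the crop; the back bay at (185,215) is free.

Call:
step_arm(deltas=[[2,-1,-25,0,0,0,-0.5],[0,0,-30,0,0,0,-0.5],[0,0,-30,0,0,0,-0.5],[0,0,-18,0,0,0,-0.5],[0,0,-6,0,0,0,-0.5]])

```text
clock: 28.25
tcp_pos: [0.6527, -0.2183, 0.0276]
orientation: [-0.002, 0.082, 0.997, 0.001]
wrist_force: [-0.8, -0.5, -1.1]
finger_gap: 0.0508
grip_force: 21.7
```

Call:
step_arm(deltas=[[0,0,-1,0,0,0,-0.5],[0,0,0,0,0,0,-0.5],[0,0,0,0,0,0,-0.5]])

```text
clock: 28.55
tcp_pos: [0.6566, -0.2195, 0.0307]
orientation: [0.001, 0.081, 0.997, -0.0]
wrist_force: [-0.6, -0.3, -0.2]
finger_gap: 0.0506
grip_force: 21.7
```

Call:
step_arm(deltas=[[0,0,-1,0,0,0,-0.5],[0,0,0,0,0,0,-0.5],[0,0,-1,0,0,0,-0.5],[0,0,0,0,0,0,-0.5],[0,0,0,0,0,0,-0.5]])

```text
clock: 29.05
tcp_pos: [0.6556, -0.2189, 0.0267]
orientation: [-0.0, 0.081, 0.997, 0.0]
wrist_force: [0.2, -0.1, -0.5]
finger_gap: 0.0509
grip_force: 21.7
```

Call:
step_arm(deltas=[[0,0,-1,0,0,0,-0.5],[0,0,0,0,0,0,-0.5],[0,0,0,0,0,0,-0.5],[0,0,-1,0,0,0,-0.5],[0,0,0,0,0,0,-0.5]])

```text
clock: 29.55
tcp_pos: [0.6558, -0.219, 0.0248]
orientation: [0.0, 0.081, 0.997, 0.0]
wrist_force: [0.5, 0.7, -0.7]
finger_gap: 0.0511
grip_force: 21.5
```

Call:
step_arm(deltas=[[0,0,-1,0,0,0,-0.5],[0,0,0,0,0,0,-0.5],[0,0,0,0,0,0,-0.5]])

```text
clock: 29.85
tcp_pos: [0.6559, -0.2192, 0.0247]
orientation: [0.0, 0.081, 0.997, -0.0]
wrist_force: [-1.5, -0.5, 4.9]
finger_gap: 0.0511
grip_force: 20.8
```

Contact. Release, lift and back off.

Call:
step_arm(deltas=[[0,0,1,0,0,0,0.2],[0,0,0,0,0,0,0.4],[0,0,0,0,0,0,0.7],[0,0,0,0,0,0,1],[0,0,0,0,0,0,1]])

```text
clock: 30.35
tcp_pos: [0.6556, -0.219, 0.0246]
orientation: [-0.0, 0.081, 0.997, 0.0]
wrist_force: [-0.5, 0.0, 0.1]
finger_gap: 0.0853
grip_force: 0.0
```

Call:
step_arm(deltas=[[0,0,10,0,0,0,1],[0,0,30,0,0,0,1],[0,0,45,0,0,0,1],[0,0,45,0,0,0,1],[0,0,45,0,0,0,1]])

```text
clock: 30.85
tcp_pos: [0.6555, -0.2189, 0.2024]
orientation: [0.0, 0.081, 0.997, -0.0]
wrist_force: [1.3, 0.1, 0.3]
finger_gap: 0.0855
grip_force: 0.0
```

Call:
step_arm(deltas=[[-40,0,10,0,0,0,1],[-40,0,10,0,0,0,1],[-40,0,0,0,0,0,1],[-40,0,0,0,0,0,1],[-30,0,0,0,0,0,1]])

```text
clock: 31.35
tcp_pos: [0.4636, -0.2187, 0.2209]
orientation: [0.0, 0.081, 0.997, -0.0]
wrist_force: [-0.0, -1.0, 0.2]
finger_gap: 0.0853
grip_force: 0.0
```

Call:
step_arm(deltas=[[0,0,0,0,0,0,1],[0,0,0,0,0,0,1],[0,0,0,0,0,0,1]])

```text
clock: 31.65
tcp_pos: [0.4668, -0.2194, 0.2205]
orientation: [0.001, 0.081, 0.997, -0.0]
wrist_force: [-0.3, -0.1, -0.3]
finger_gap: 0.0856
grip_force: 0.0
```

```bash
python3 obj.py 655,-219 578,-211 655,207 574,220 582,-12 660,-10; python3 -c "
from h import *
c,P=cam('scene');save('s7.png',c['image'],1.4)"
```

```text
655,-219 0.03 107 [ 654.3 -217.2] 26.0 zmax 49.9
655,-219 0.05 70 [ 654.5 -217. ] 25.8 zmax 65.7
655,-219 0.066 135 [ 654.6 -218.2] 28.4 zmax 78.1
578,-211 0.03 83 [ 577.8 -210.5] 25.6 zmax 49.8
578,-211 0.05 56 [ 577.7 -210.8] 25.8 zmax 65.8
578,-211 0.066 135 [ 577.8 -210.9] 28.2 zmax 77.7
655,207 0.03 87 [656.8 206.8] 21.4 zmax 49.7
655,207 0.05 123 [657.1 207.5] 24.3 zmax 65.4
574,220 0.03 69 [573.1 219.7] 21.0 zmax 49.6
574,220 0.05 126 [574. 220.] 24.3 zmax 65.9
582,-12 0.03 54 [583.5 -11.5] 18.9 zmax 49.9
582,-12 0.05 88 [583.3 -11. ] 17.7 zmax 61.4
582,-12 0.066 32 [583.2 -11.6] 10.5 zmax 82.0
582,-12 0.085 34 [583.2 -11.9] 6.6 zmax 112.1
660,-10 0.03 59 [659.6 -10.2] 19.1 zmax 49.9
660,-10 0.05 81 [659.3  -9.9] 17.4 zmax 62.8
660,-10 0.066 32 [658.5  -9.1] 10.1 zmax 81.9
660,-10 0.085 35 [657.7 -10.5] 6.4 zmax 112.5
31.7 [ 0.4669 -0.2193  0.2202] 0.08541872344722966
```

View pics/s7.png

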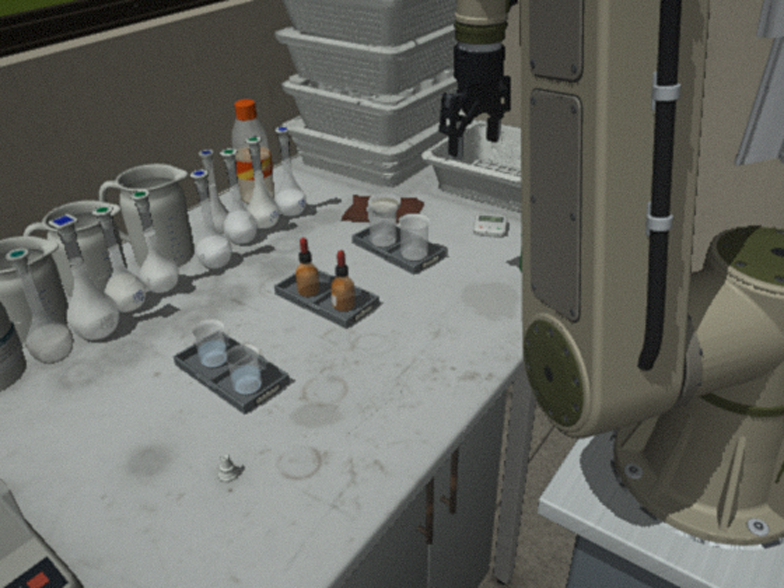

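All six things stand upright in their bays: large beakers (383,222) and (414,238), bottles (307,280) and (343,292), small beakers (210,343) and (245,370). The arm is clear.

```bash
python3 -c "
from workcell import *
print(hand_in())"
```

```text
the job is handed in; nothing more can be done
None
```

The job is handed in at about 32 s on the clock, and the last measurement put all six things upright in the right bays, within about 10 mm of the bay centres; `hand_in()` returned no verdict.

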